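# Load the underglaze tank into the colour pump

### The arm

A 7-joint arm with a two-finger parallel gripper is mounted at the origin on the work surface. World frame = base frame: x ahead of the robot, y to its left, z up, the work surface at z = 0. Lengths are in m, angles in rad, forces in N, time in s.
With the tool pointing down it reaches from about 0.4 to 0.85 m from the base axis. Payload 10.4 kg.
Tool frame: the origin (TCP) lies at the very end of the fingers, on their centre line; the grasp point (between the pads) lies 19 mm behind it; z points along the fingers, y is the direction in which the jaws open and shut (so a half turn about z gives the same grasp; the last joint's range is limited). The gripper opens to 87 mm and grips with 3 to 60 N. Pads are 19 mm wide; open, the fingers measure 117 mm over their backs; the gripper's body (75 mm by 190 mm) begins 51 mm behind the grasp point.
Start: joints at [-1.263, 0.332, -0.065, 1.46, 0.022, 1.35, -0.088], TCP at [0.203, 0.591, 0.223] pointing down, gripper open.
Joint ranges: [-2.6, 2.6], [-0.5, 2.12], [-1.47, 1.34], [0.16, 2.42], [-1.27, 4.41], [0.06, 2.06], [-2.6, 2.6]. Speed limits (rad/s): [2.22, 2.22, 2.79, 2.79, 3.14, 3.14, 3.14].

### API

Orientations are given as a unit quaternion [x, y, z, w].
In Python, from bench import read_state, imaging, r gives the robot as it stands. The module is installed in compiled form; this text tells all that it offers.
- The arm moves only by the tool move_arm, never from a script. Its argument "series" is a list of rows, each a list of 4 numbers: the shift along the tool's x, y, z in m, then the turn about the tool's z in rad. In form: [[x, y, z, roll], ...]. A call has 1 to 20 rows; each row is the pose to reach, as a shift and turn from the pose commanded when the call began, along the tool's axes at that moment; what a row does not reach only later rows make up. A row lasts 1/10 s, in which the tool goes at most 50 mm and 8.59 degrees, less where a joint would pass 70% of its speed; a pose out of reach is approached as far as the arm can. A call with a gripper value outside its range is refused whole. "claw" is the gripper's target within -1 to 1 (fully open at 1, half-way at 0, shut at -1), set as the call begins (left out, the last holds). The fingers move at their own pace and stop on an object; "newtons" is the grip in N (left out, the last holds). Time passes only in rows, so rows that repeat a pose let the fingers close. It gives the time, the measured TCP pose, the force and the opening at its end, in the units of the state.
- read_state(): the state, without advancing time (a new reading comes with each control period).
- imaging.camera(name): name is "side" or "top"; returns (picture, depth): 384x512x3 uint8, red, green, blue; 384x512 float32, m along the optical axis (not along the pixel's ray), 0 where there is no reading.
- imaging.get_calibration(name): a dict with "camera_matrix" (3x3 intrinsics, pixels), "R" (3x3) and "t" (3): a world point X has camera coordinates R X + t. Camera axes: x right, y down, z forward; pixel columns grow to the right and rows downward; lengths in m; the calibration is good to about 2 mm. A picture is of the moment at which its call begins. get_calibration takes no time and is no camera call.
- r.close_job(): hands the job in, once; it reports no verdict.
The state is a dict: "time": time; "joint_positions": joint angles; "joint_vel": joint speeds; "joint_torque": joint torques, N m; "ee_pos": TCP position; "eef_rot": TCP orientation; "ft_force": force on the tool from outside, world axes, zero at the start; "torque": the same for the moment, N m; "width": finger opening in m.
Only numpy, scipy, OpenCV 4.12 (cv2) and the standard library are available. Lean on these libraries where they do the work, as an engineer would, in place of code of your own. Each camera call takes 0.05 s, during which the arm holds its last target.

### The job

Load the slim oblong colour tank into the pump on the decorating table: stand it upright in the pump's dock, then swing the hinged clamp over and press it all the way down, so that the tank is driven fully home and stays held. Let go of everything when done.

Things in the scene. Friction and masses are not known exactly. Their poses are not given: they have to be found in the camera images.
- tank_center (a point): Centre (half-way up) of the tank to load: slim oblong grey plastic block, black lid, 60 mm long (x axis), 40 wide (y), 90 high (z, up), 0.22 kg, standing on the table. Grip it across the 40 mm width, in its upper half. Two more grey tanks, 90 mm high, stand nearby and do not fit: one square (66 mm), one round (64 mm).
- dock_seat (a point): Centre of the grey pocket on the white pump, 36 mm above the table, where the underside of a fully home tank lies; z up. Pocket 76 mm along x, 56 along y: the tank's long side goes along x, either way round. Flared walls end 22 mm above this point. The sprung floor plate rests 8 mm above it, carries the tank there, and goes down 8 mm under 8 N. Pump housing: x 130 to 200 mm, 59 mm above.
- clamp (a joint): Clamp angle, rad: 0 closed (level, at its stop), 1.57 straight up, at most 1.9. Hinge axis parallel to dock_seat's y, at x = +90, z = +100 mm in its frame. Steel frame: side rails at y = -53 and +53 mm, a black press bar 90 mm from the hinge that bears on the tank's lid, a handle bar at the free end. The stiff hinge stays where it is left, open or closed; 3 to 6 N at the handle moves it.
- clamp_bar (a point): Middle of the clamp's handle bar: round steel, 16 mm thick, 130 mm long along dock_seat's y, 165 mm from the hinge. At clamp angle a it lies at x = 90 - 165 cos(a), z = 100 + 165 sin(a) mm in dock_seat's frame. Nothing lies between the rails from here to the press bar. While it stands up, push it over from its outer (+x) side; then press it down from above.

How it is judged:
By the outcome, as a careful person would: the job done as asked, in the order asked, and still so for the second after the job is handed in, with the robot touching nothing.
It also fails if it takes over 58 s, if anything falls off the work surface, if the arm or the gripper's body presses on something with over 40 N, if the wrist force passes 120 N, or if a joint passes its speed limit or range.

## Working session

There is one attempt and no reset: what is moved stays moved. The work goes in short steps, Python scripts to look and compute and a tool call to move; the robot and the scene stay as the last step left them, time stands still between calls to the robot, and variables do not carry over. Pictures are saved under pics/ and viewed, and the job is handed in when it is done.

Besides the shell and the picture viewer there is one more tool, called after "Emit:" as name([rows], argument=value, ...), one row to a line, values as JSON. move_arm: Moves the arm, as the interface text tells. Its arguments: {"type":"object","properties":{"series":{"type":"array","items":{"type":"array","items":{"type":"number"}}},"claw":{"type":"number"},"newtons":{"type":"number"}},"required":["series"]}

```bash
mkdir -p pics; python3 - <<'E'
from bench import read_state, imaging, r
import numpy as np, cv2
s=read_state()
for k in s: print(k,np.round(s[k],4))
for n in ("side","top"):
    p,d=imaging.camera(n); np.savez(f"{n}0.npz",p=p,d=d)
    cv2.imwrite(f"pics/{n}0.png",cv2.cvtColor(p,cv2.COLOR_RGB2BGR))
    c=imaging.get_calibration(n); print(n,np.round(c["camera_matrix"],1),np.round(c["R"],3),np.round(c["t"],3))
E
```

```text
time 0.0
joint_positions [-1.2626  0.3329 -0.0647  1.4609  0.0216  1.3499 -0.0885]
joint_vel [-0.0003 -0.0002 -0.002   0.0007 -0.0005  0.0003  0.0004]
joint_torque [ 1.30000e-03 -6.23258e+01  2.49000e-02 -3.89902e+01 -6.15000e-02
  3.94000e-02  1.00000e-04]
ee_pos [0.2029 0.5907 0.2218]
eef_rot [ 1.646e-01  9.864e-01 -7.000e-04 -1.000e-04]
ft_force [-1.1248  0.0215  0.7424]
torque [ 0.0216 -0.0073  0.0413]
width 0.0869
side [[407.7   0.  265.6]
 [  0.  407.7 195.7]
 [  0.    0.    1. ]] [[ 0.873 -0.488 -0.018]
 [-0.366 -0.63  -0.684]
 [ 0.323  0.604 -0.729]] [-0.489  0.256  0.734]
top [[391.9   0.  251.8]
 [  0.  391.9 187.5]
 [  0.    0.    1. ]] [[-0.012 -1.    -0.002]
 [-0.991  0.013 -0.137]
 [ 0.137  0.001 -0.991]] [-0.043  0.529  1.016]
```

View pics/side0.png

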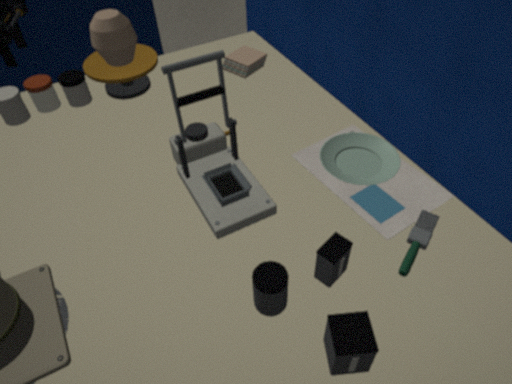

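View pics/top0.png

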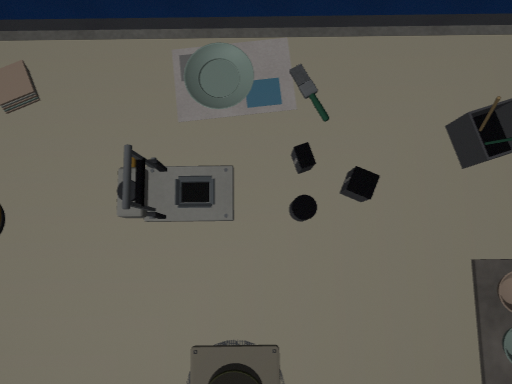

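```bash
cat > h.py <<'E'
import numpy as np, cv2
from bench import imaging
def cal(n):
    c=imaging.get_calibration(n); return np.array(c["camera_matrix"]),np.array(c["R"]),np.array(c["t"])
def cloud(n,d):
    K,R,t=cal(n); v,u=np.mgrid[0:d.shape[0],0:d.shape[1]]
    X=np.stack([(u-K[0,2])/K[0,0]*d,(v-K[1,2])/K[1,1]*d,d],-1)
    return (X-t)@R
def atz(n,u,v,z):
    K,R,t=cal(n); ray=R.T@np.linalg.inv(K)@np.array([u,v,1.]); o=-R.T@t
    return o+ray*(z-o[2])/ray[2]
def crop(p,x0,y0,w,h,s,fn):
    c=cv2.resize(cv2.cvtColor(p[y0:y0+h,x0:x0+w],cv2.COLOR_RGB2BGR),None,fx=s,fy=s,interpolation=cv2.INTER_CUBIC)
    c=np.clip(c.astype(float)*1.8,0,255).astype(np.uint8); cv2.imwrite(fn,c)
E
python3 - <<'E'
from h import *
T=np.load("top0.npz");S=np.load("side0.npz")
crop(T["p"],285,130,100,100,6,"pics/t_tanks.png")
crop(T["p"],110,135,130,97,6,"pics/t_pump.png")
C=cloud("top",T["d"])
# tank top
for nm,(x0,x1,y0,y1),(za,zb) in [("tank",(285,322,135,180),(.08,.1)),("round",(285,322,190,225),(.08,.1)),("sq",(335,385,160,206),(.08,.1)),("pumpbase",(140,240,160,226),(.03,.2))]:
    P=C[y0:y1,x0:x1].reshape(-1,3); m=(P[:,2]>za)&(P[:,2]<zb); Q=P[m]
    r=cv2.minAreaRect((Q[:,:2]*1000).astype(np.float32)); print(nm,m.sum(),r,np.median(Q[:,2]))
print(np.round(C[160:228:4,140:240:6,2]*1000).astype(int))
E
```

```text
tank 371 ((604.4681396484375, -184.94696044921875), (60.761444091796875, 40.7307243347168), 18.50775718688965) 0.08977926800986663
round 499 ((469.4200439453125, -180.62359619140625), (61.38713455200195, 61.39137268066406), 88.09059143066406) 0.08988015239147233
sq 686 ((531.2745971679688, -331.69573974609375), (67.58003234863281, 66.6632308959961), 66.7641372680664) 0.08959479189315062
pumpbase 3311 ((516.6468505859375, 126.10042572021484), (244.00485229492188, 147.54554748535156), 89.3873291015625) 0.03545616732871211
[[235 205 148   1  -3   0   2   0  -1   1  -2  -5   3  -2  -1   2   1]
 [233 177 165 124   0  -1   2   1   0   2   3   3   1   2  -1   1   3]
 [235  27  32  76  63  32  29  28  31  32  26  28  28  31  35  29  -3]
 [236  49  31  32  30  32  28  32  31  32  31  30  32  30  29  29   2]
 [236  48  32  31  27  28  30  58  61  57  58  56  29  28  29  30  -1]
 [236  46  33  30  30  31  55  52  53  48  50  53  54  27  29  29   0]
 [235  47  28  31  28  32  57  42  44  45  41  47  58  34  29  30   4]
 [237  42  30  32  30  30  60  42  45  43  44  42  54  31  32  30   1]
 [234  42  31  26  34  32  61  48  42  47  46  41  53  29  32  29   0]
 [234  43  24  28  34  31  55  40  43  46  46  43  57  29  29  29   1]
 [235  39  28  29  32  27  57  44  44  42  41  45  59  30  31  31  -1]
 [235  42  31  29  30  34  51  51  51  54  52  48  58  32  32  32   2]
 [219 198 154  27  29  28  32  28  30  32  30  31  35  31  32  27   0]
 [ 74  37 142  28  29  33  28  32  31  29  34  28  30  33  29  31  -3]
 [ 70  30 140 117  50  31  29  29  32  28  29  28  25  27  29  26  -2]
 [  0  28  29  28  31  28  29  29  30  28  29  32  28  27  24  22  -2]
 [ -1   4  -1   0   1   0   2   0   0   1  -1   0   0   4  -3  -1  -3]]
```

View pics/t_tanks.png

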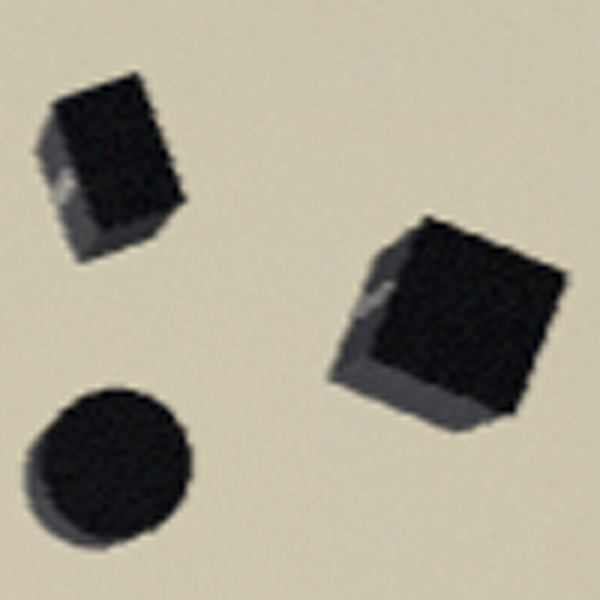

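View pics/t_pump.png

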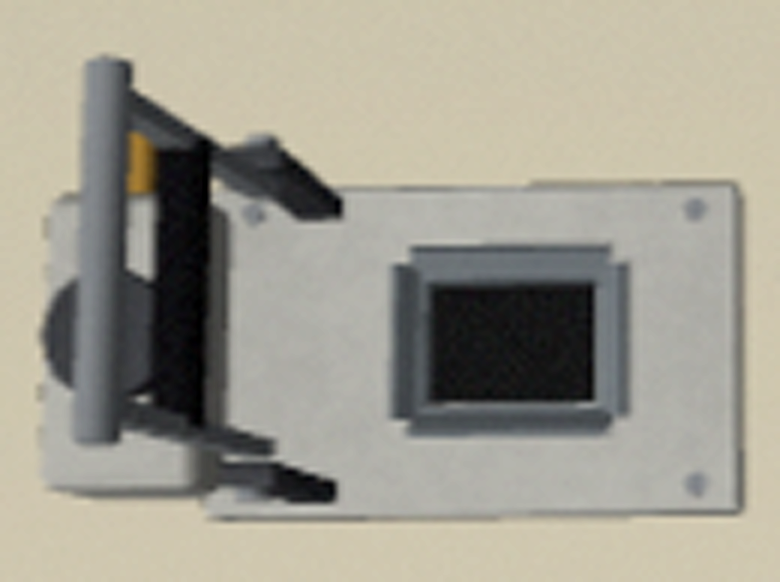

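```bash
python3 - <<'E'
from h import *
T=np.load("top0.npz");S=np.load("side0.npz")
C=cloud("top",T["d"])
c=lambda u,v:(285+u/6-.42,130+v/6-.42)
pc=[atz("top",*c(*q),.09) for q in [(136,73),(186,200),(103,231),(52,103)]]
pc=np.array(pc)[:,:2]*1000; print(pc.round(1),pc.mean(0)); print([np.degrees(np.arctan2(*(pc[a]-pc[b])[::-1])) for a,b in [(0,1),(3,2)]],[np.linalg.norm(pc[a]-pc[b]) for a,b in [(0,1),(1,2)]])
c=lambda u,v:(110+u/6-.42,135+v/6-.42)
f=np.array([atz("top",*c(*q),.044)[:2]*1000 for q in [(431,284),(597,284),(596,403),(430,402)]]);print("floor",f.round(1),f.mean(0))
w=np.array([atz("top",*c(*q),.058)[:2]*1000 for q in [(392,246),(629,246),(629,434),(392,434)]]);print("walltop outer",w.round(1),w.mean(0))
b=np.array([atz("top",*c(*q),.030)[:2]*1000 for q in [(742,184),(742,513),(207,518)]]);print("base",b.round(1), np.degrees(np.arctan2(*(b[2]-b[1])[::-1])))
hb=np.array([atz("top",*c(*q),.302)[:2]*1000 for q in [(108,60),(97,440)]]);print("handle",hb.round(1), hb.mean(0))
P=C[165:222,165:225].reshape(-1,3)
m=(P[:,2]>.05)&(P[:,2]<.066); r=cv2.minAreaRect((P[m][:,:2]*1000).astype(np.float32)); print("walls",r)
P=C[130:222,105:150].reshape(-1,3); m=P[:,2]>.225; print("handle pts",m.sum(),P[m].mean(0),P[m].min(0),P[m].max(0)); r=cv2.minAreaRect((P[m][:,:2]*1000).astype(np.float32)); print(r)
P=C[145:222,105:150].reshape(-1,3); m=(P[:,2]>.08)&(P[:,2]<.13); print("housing",P[m].min(0),P[m].max(0),np.median(P[m][:,2]))
# side
D=cloud("side",S["d"]);P=D[45:80,155:235].reshape(-1,3); m=P[:,2]>.22;print("side handle",P[m].mean(0),P[m].min(0),P[m].max(0))
P=D[230:285,310:355].reshape(-1,3); m=(P[:,2]>.084)&(P[:,2]<.097); print("side tank",cv2.minAreaRect((P[m][:,:2]*1000).astype(np.float32)),np.median(P[m][:,2]))
P=D[155:210,195:260].reshape(-1,3); m=(P[:,2]>.053)&(P[:,2]<.064); print("side walls",cv2.minAreaRect((P[m][:,:2]*1000).astype(np.float32)))
crop(S["p"],155,45,130,190,3,"pics/s_pump.png")
E
```

```text
[[ 638.3 -194. ]
 [ 582.3 -213.6]
 [ 569.3 -177.7]
 [ 625.6 -157.4]] [ 603.89238451 -185.6873576 ]
[np.float64(19.299793366969315), np.float64(19.81505151825877)] [np.float64(59.33587273205461), np.float64(38.18188563779417)]
floor [[544.5 138.7]
 [543.6  64.8]
 [490.4  65.1]
 [491.8 138.5]] [517.57009077 101.77016971]
walltop outer [[559.5 153.5]
 [558.2  49.2]
 [475.2  49.1]
 [476.5 152.3]] [517.35773307 101.04416046]
base [[590.8   0.7]
 [441.8   1.6]
 [442.6 239.7]] 89.813763099036
handle [[582.8 202. ]
 [453.8 201.6]] [518.27541415 201.80470284]
walls ((529.0521240234375, 116.35539245605469), (133.21881103515625, 107.13194274902344), 88.6147232055664)
handle pts 1075 [0.5152388  0.19386161 0.28732329] [ 0.38455314 -0.04999075  0.22529739] [0.58169668 0.21029287 1.07828251]
((443.9513244628906, 110.06831359863281), (323.8443908691406, 108.22659301757812), 51.16075134277344)
housing [0.47857472 0.2486709  0.08045344] [0.54408701 0.2930814  0.09921144] 0.09474185853169353
side handle [0.51500153 0.18514535 0.30285337] [ 0.28350202 -0.52019221  0.24651203] [0.57936322 0.20602518 0.70148939]
side tank ((601.6155395507812, -188.38783264160156), (61.545108795166016, 40.299156188964844), 17.644386291503906) 0.08956382826079554
side walls ((514.9913940429688, 98.6004638671875), (104.49817657470703, 84.77310180664062), 89.76776123046875)
```

View pics/s_pump.png

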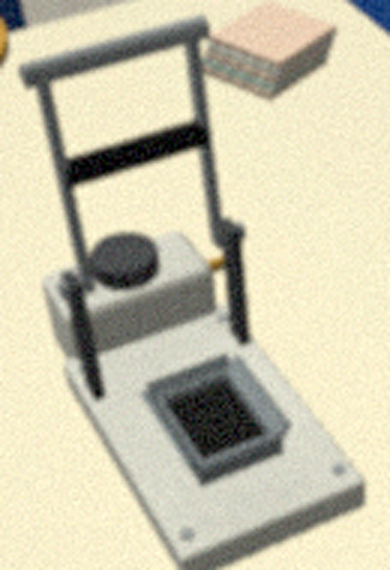

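Emit:
move_arm([
  [0,0,-0.03,0],
  [0,0,-0.07,0],
  [0,0,-0.12,0],
  [-0.01,-0.01,-0.16,0.04],
  [-0.03,-0.03,-0.18,0.1],
  [-0.06,-0.058,-0.19,0.2],
  [-0.09,-0.086,-0.19,0.3],
  [-0.12,-0.115,-0.19,0.4],
  [-0.15,-0.144,-0.19,0.5],
  [-0.18,-0.173,-0.19,0.6],
  [-0.21,-0.202,-0.19,0.7],
  [-0.24,-0.23,-0.19,0.8],
  [-0.27,-0.26,-0.19,0.9],
  [-0.3,-0.288,-0.19,1.0],
  [-0.33,-0.317,-0.19,1.1],
  [-0.36,-0.346,-0.19,1.2],
  [-0.38,-0.365,-0.19,1.3],
  [-0.39,-0.375,-0.19,1.35],
  [-0.4,-0.384,-0.19,1.4],
  [-0.4,-0.384,-0.19,1.4],
], claw=1)

```text
time: 2.1
ee_pos: [0.4569, 0.0974, 0.4124]
eef_rot: [0.762, 0.648, -0.0, 0.0]
ft_force: [-0.4, 0.3, 0.8]
width: 0.0871
```

```bash
cat >> h.py <<'E'
from scipy.spatial.transform import Rotation as Ro
from bench import read_state
def plan(target,jaw_deg):
    s=read_state(); R=Ro.from_quat(s["eef_rot"]).as_matrix(); p=np.array(s["ee_pos"])
    j=np.degrees(np.arctan2(R[1,1],R[0,1]))
    print("t",round(float(s["time"]),2),"tcp",p.round(4),"jaw",round(j,2),"zaxis",R[:,2].round(3),"F",np.round(s["ft_force"],1),"w",round(float(s["width"]),4),"j",np.round(s["joint_positions"],2))
    if target is not None:
        d=(j-jaw_deg+180)%360-180
        print("shift",(R.T@(np.array(target)-p)).round(4),"roll",round(float(np.radians(d)),4))
E
python3 -c "
from h import *
plan([.603,-.187,.19],-71)"
```

```text
t 2.1 tcp [0.4569 0.0974 0.4124] jaw -9.28 zaxis [-0. -0. -1.] F [-0.4  0.3  0.8] w 0.0871 j [-0.77 -0.08  0.43  1.52  0.03  1.69 -0.5 ]
shift [-0.257   0.1901  0.2224] roll 1.0772
```

Emit:
move_arm([
  [-0.01,0.008,0,0.04],
  [-0.03,0.022,0,0.12],
  [-0.055,0.041,0.0,0.22],
  [-0.085,0.063,0.01,0.34],
  [-0.115,0.085,0.03,0.46],
  [-0.145,0.107,0.06,0.58],
  [-0.175,0.129,0.09,0.7],
  [-0.205,0.152,0.12,0.82],
  [-0.23,0.17,0.15,0.94],
  [-0.245,0.181,0.18,1.02],
  [-0.254,0.188,0.205,1.06],
  [-0.257,0.19,0.22,1.077],
  [-0.257,0.19,0.222,1.077],
  [-0.257,0.19,0.222,1.077],
])

```text
time: 3.5
ee_pos: [0.6035, -0.185, 0.191]
eef_rot: [0.986, 0.167, 0.0, -0.0]
ft_force: [-0.7, 0.6, -0.1]
width: 0.087
```

```bash
python3 - <<'E'
from h import *
plan([.603,-.187,.049],-71)
for n in ("side","top"):
    p,d=imaging.camera(n); np.savez(f"{n}1.npz",p=p,d=d)
    crop(p,*((250,150,160,200,3) if n=="side" else (240,90,160,150,4)),f"pics/{n}1.png")
E
```

```text
t 3.5 tcp [ 0.6035 -0.185   0.191 ] jaw -70.75 zaxis [ 0.  0. -1.] F [-0.7  0.6 -0.1] w 0.087 j [-0.33  0.44  0.75  1.52 -0.3   1.3  -0.79]
shift [-0.0012  0.0018  0.142 ] roll 0.0044
```

View pics/side1.png

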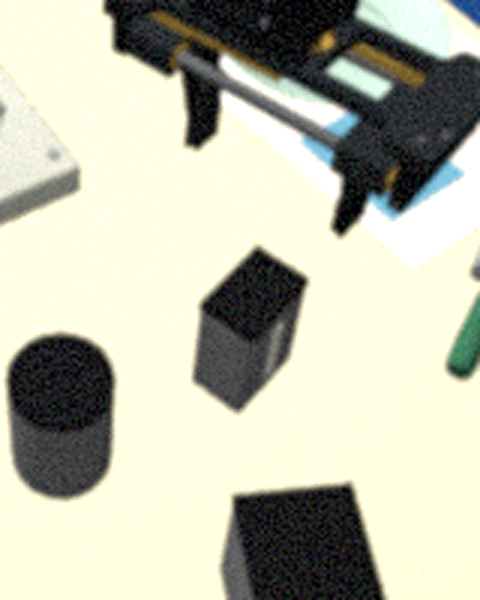

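View pics/top1.png

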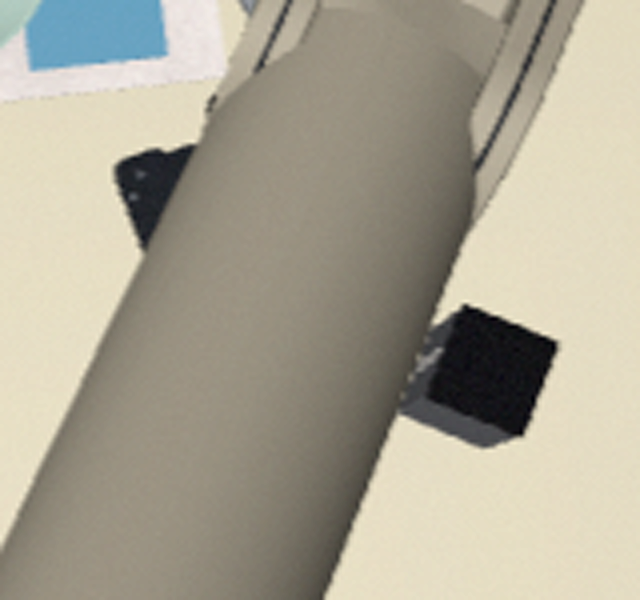

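Emit:
move_arm([
  [0,0,0.01,0.004],
  [0,0,0.03,0.004],
  [-0.001,0.001,0.055,0.004],
  [-0.001,0.001,0.08,0.004],
  [-0.001,0.001,0.1,0.004],
  [-0.001,0.001,0.12,0.004],
  [-0.001,0.001,0.133,0.004],
  [-0.001,0.001,0.14,0.004],
  [-0.001,0.001,0.141,0.004],
  [-0.001,0.001,0.141,0.004],
])

```text
time: 4.6
ee_pos: [0.603, -0.1873, 0.0501]
eef_rot: [0.986, 0.164, 0.0, 0.0]
ft_force: [0.6, -0.2, -0.4]
width: 0.0868
```

Emit:
move_arm([
  [0,0,0,0],
  [0,0,0,0],
  [0,0,0,0],
  [0,0,0,0],
  [0,0,0,0],
  [0,0,0,0],
  [0,0,0,0],
  [0,0,0,0],
], claw=-1, newtons=20)

```text
time: 5.4
ee_pos: [0.6026, -0.1872, 0.0495]
eef_rot: [0.986, 0.164, 0.0, -0.0]
ft_force: [-0.8, -0.6, -0.3]
width: 0.0401
```

```bash
python3 - <<'E'
from h import *
plan([.603,-.187,.049],-71)
p,d=imaging.camera("side"); np.savez("side2.npz",p=p,d=d); crop(p,250,150,160,200,3,"pics/side2.png")
E
```

```text
t 5.4 tcp [ 0.6026 -0.1872  0.0495] jaw -71.11 zaxis [ 0.  0. -1.] F [-0.8 -0.6 -0.3] w 0.0401 j [-0.28  0.57  0.68  1.66 -0.4   1.06 -0.72]
shift [ 0.0005 -0.0001  0.0005] roll -0.0019
```

View pics/side2.png

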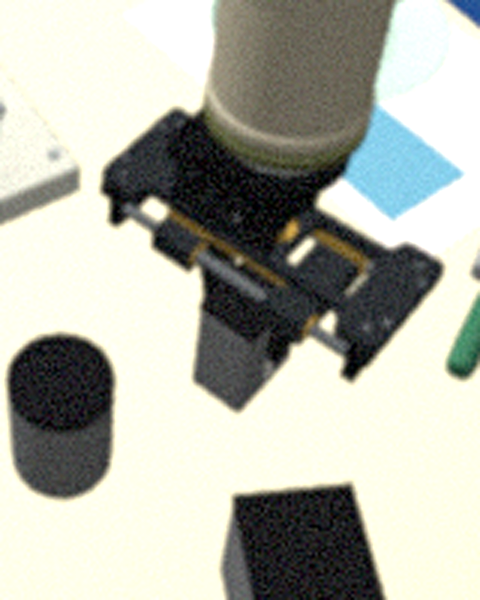

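```bash
python3 - <<'E'
from h import *
plan([.5163,.1002,.18],-0.2)
E
```

```text
t 5.45 tcp [ 0.6026 -0.1872  0.0495] jaw -71.1 zaxis [ 0.  0. -1.] F [-0.3 -0.   0.4] w 0.0401 j [-0.28  0.57  0.68  1.66 -0.4   1.06 -0.72]
shift [ 0.0114 -0.2999 -0.1305] roll -1.2375
```

Emit:
move_arm([
  [0,0,-0.01,0],
  [0,0,-0.035,0],
  [0,0,-0.065,0],
  [0,-0.005,-0.095,0],
  [0,-0.02,-0.12,-0.06],
  [0.001,-0.04,-0.14,-0.14],
  [0.002,-0.06,-0.15,-0.23],
  [0.003,-0.085,-0.15,-0.33],
  [0.004,-0.11,-0.15,-0.43],
  [0.005,-0.135,-0.15,-0.53],
  [0.006,-0.16,-0.15,-0.63],
  [0.007,-0.185,-0.15,-0.73],
  [0.008,-0.21,-0.15,-0.83],
  [0.009,-0.235,-0.15,-0.93],
  [0.01,-0.258,-0.15,-1.03],
  [0.011,-0.278,-0.15,-1.12],
  [0.011,-0.292,-0.15,-1.19],
  [0.011,-0.298,-0.14,-1.225],
  [0.011,-0.3,-0.132,-1.237],
  [0.011,-0.3,-0.13,-1.237],
])

```text
time: 7.45
ee_pos: [0.5152, 0.0993, 0.1781]
eef_rot: [0.709, 0.705, -0.001, -0.0]
ft_force: [-0.6, -0.2, -1.6]
width: 0.0399
```

Emit:
move_arm([
  [0,0,0,0],
  [0,0,0,0],
  [0,0,0,0],
])

```text
time: 7.75
ee_pos: [0.5162, 0.0997, 0.1798]
eef_rot: [0.709, 0.705, 0.0, 0.0]
ft_force: [-0.8, 0.1, -1.9]
width: 0.0396
```

```bash
python3 - <<'E'
from h import *
plan([.5163,.1002,.096],-0.2)
for n in ("side","top"):
    p,d=imaging.camera(n); np.savez(f"{n}3.npz",p=p,d=d)
    crop(p,*((130,30,180,210,3) if n=="side" else (100,90,160,150,4)),f"pics/{n}3.png")
E
```

```text
t 7.75 tcp [0.5162 0.0997 0.1798] jaw -0.3 zaxis [ 0.  0. -1.] F [-0.8  0.1 -1.9] w 0.0396 j [-0.7   0.14  0.46  1.8  -0.07  1.21 -0.22]
shift [0.0005 0.0001 0.0838] roll -0.0017
```

View pics/side3.png

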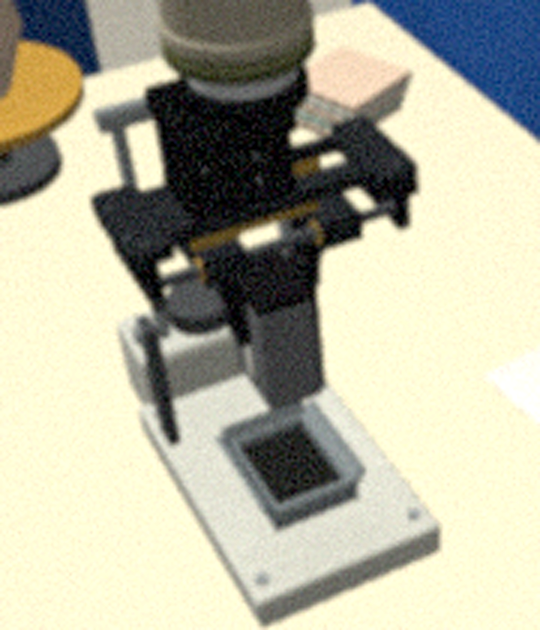

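View pics/top3.png

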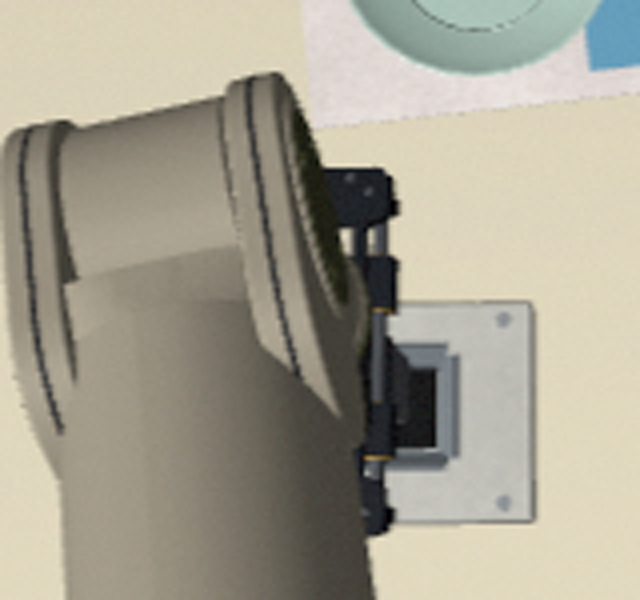

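```bash
python3 - <<'E'
from h import *
S=np.load("side3.npz");C=cloud("side",S["d"]); crop(S["p"],60,0,260,240,3,"pics/side3b.png")
P=C[0:240,60:330].reshape(-1,3); d=S["d"][0:240,60:330].ravel()
m=(d>0)&(P[:,2]>.2)&(P[:,1]>.13)&(P[:,1]<.3)&(P[:,0]>.35)&(P[:,0]<.7)
Q=P[m]
for z0 in np.arange(.2,.6,.03):
    q=Q[(Q[:,2]>=z0)&(Q[:,2]<z0+.03)]
    if len(q): print(round(z0,2),len(q),"x",q[:,0].min().round(3),q[:,0].max().round(3),"y",np.percentile(q[:,1],[0,50,100]).round(3))
T=np.load("top3.npz");C=cloud("top",T["d"]);P=C[90:240,90:260].reshape(-1,3)
m=(P[:,2]>.2)&(P[:,2]<.9)&(P[:,0]>.4)
Q=P[m]
for z0 in np.arange(.2,.9,.05):
    q=Q[(Q[:,2]>=z0)&(Q[:,2]<z0+.05)]
    if len(q): print("top",round(z0,2),len(q),"x",q[:,0].min().round(3),q[:,0].max().round(3),"y",np.percentile(q[:,1],[0,50,100]).round(3))
# tank body from side
S=np.load("side3.npz");C=cloud("side",S["d"]);P=C[125:170,205:245].reshape(-1,3); q=P[(P[:,2]>.09)&(P[:,2]<.15)]
print("tank faces",q.min(0).round(3),q.max(0).round(3))
print(np.round(C[135:168:4,210:242:4]*1000).astype(int)[:,:,:].tolist())
E
```

```text
0.23 16 x 0.428 0.466 y [0.131 0.192 0.203]
0.26 77 x 0.42 0.584 y [0.132 0.193 0.204]
0.29 211 x 0.421 0.607 y [0.13  0.194 0.207]
0.32 16 x 0.465 0.486 y [0.13  0.134 0.135]
0.35 2 x 0.471 0.484 y [0.133 0.134 0.134]
top 0.2 40 x 0.501 0.535 y [0.072 0.074 0.086]
top 0.25 723 x 0.423 0.611 y [0.063 0.072 0.095]
top 0.3 29 x 0.469 0.517 y [0.064 0.064 0.067]
top 0.35 68 x 0.474 0.539 y [0.058 0.061 0.066]
top 0.4 37 x 0.503 0.536 y [0.06  0.061 0.065]
top 0.45 7 x 0.486 0.534 y [0.046 0.051 0.054]
top 0.5 354 x 0.44 0.574 y [0.036 0.048 0.141]
top 0.55 6113 x 0.401 0.571 y [0.028 0.09  0.155]
top 0.6 2750 x 0.4 0.473 y [0.032 0.076 0.116]
tank faces [0.494 0.068 0.09 ] [0.584 0.181 0.15 ]
[[[489, 89, 204], [494, 79, 209], [500, 73, 210], [508, 71, 209], [515, 70, 206], [525, 72, 201], [532, 70, 200], [641, 300, -1]], [[488, 88, 195], [494, 83, 196], [498, 70, 204], [507, 71, 199], [515, 71, 196], [524, 72, 192], [532, 72, 188], [633, 283, 0]], [[487, 88, 186], [494, 86, 184], [498, 72, 192], [505, 71, 190], [514, 71, 187], [522, 71, 183], [530, 69, 181], [625, 268, 0]], [[494, 113, 154], [494, 89, 171], [496, 71, 183], [504, 71, 180], [513, 70, 177], [521, 71, 173], [529, 68, 171], [618, 255, -2]], [[495, 121, 137], [495, 94, 156], [495, 72, 173], [503, 70, 171], [511, 69, 168], [521, 72, 162], [528, 69, 161], [612, 243, -4]], [[529, 230, 28], [494, 96, 145], [495, 74, 161], [503, 71, 160], [511, 70, 157], [519, 70, 154], [528, 69, 150], [603, 225, -1]], [[523, 215, 29], [532, 211, 28], [494, 74, 151], [502, 72, 149], [509, 70, 147], [519, 71, 142], [527, 71, 138], [582, 178, 31]], [[517, 201, 29], [526, 197, 29], [494, 79, 136], [500, 71, 139], [509, 71, 135], [518, 72, 131], [556, 143, 58], [577, 168, 28]], [[511, 189, 29], [520, 184, 29], [518, 150, 57], [526, 145, 56], [536, 145, 52], [545, 142, 51], [551, 132, 56], [569, 152, 31]]]
```

View pics/side3b.png

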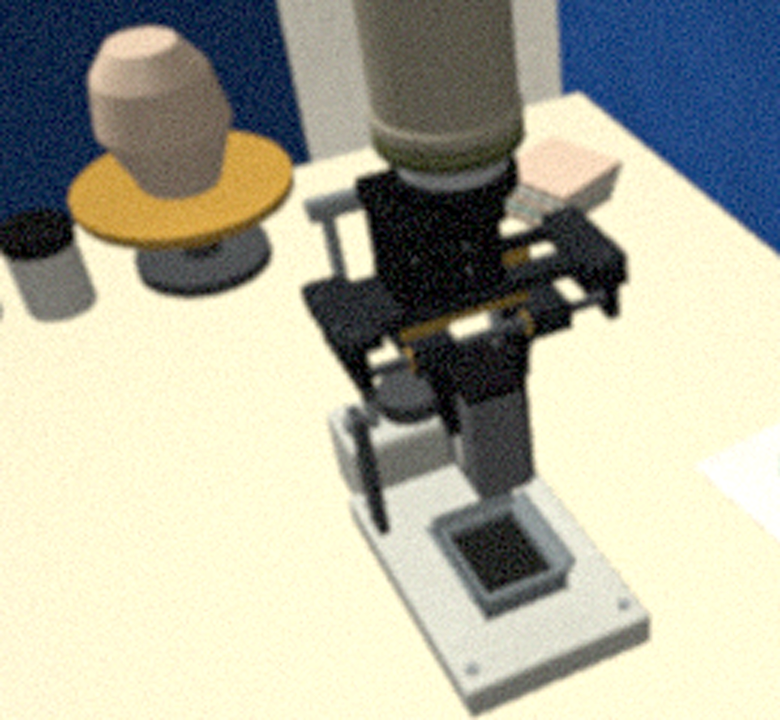

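Emit:
move_arm([
  [0,0,0.01,0],
  [0,0,0.025,0],
  [0,0,0.04,0],
  [0,0,0.05,0],
  [0,0,0.058,0],
  [0,0,0.065,0],
  [0,0,0.071,0],
  [0,0,0.076,0],
  [0,0,0.081,0],
  [0,0,0.084,0],
  [0,0,0.086,0],
  [0,0,0.086,0],
  [0,0,0.086,0],
])

```text
time: 9.15
ee_pos: [0.516, 0.1002, 0.0937]
eef_rot: [0.709, 0.706, 0.0, 0.0]
ft_force: [0.2, 0.8, -1.5]
width: 0.0402
```

```bash
python3 - <<'E'
from h import *
plan([.5163,.1002,.094],-0.2)
p,d=imaging.camera("side"); np.savez("side4.npz",p=p,d=d); crop(p,150,80,130,150,4,"pics/side4.png")
E
```

```text
t 9.15 tcp [0.516  0.1002 0.0937] jaw -0.23 zaxis [ 0.  0. -1.] F [ 0.2  0.8 -1.5] w 0.0402 j [-0.68  0.24  0.45  1.9  -0.12  1.03 -0.18]
shift [-0.      0.0003 -0.0003] roll -0.0005
```

View pics/side4.png

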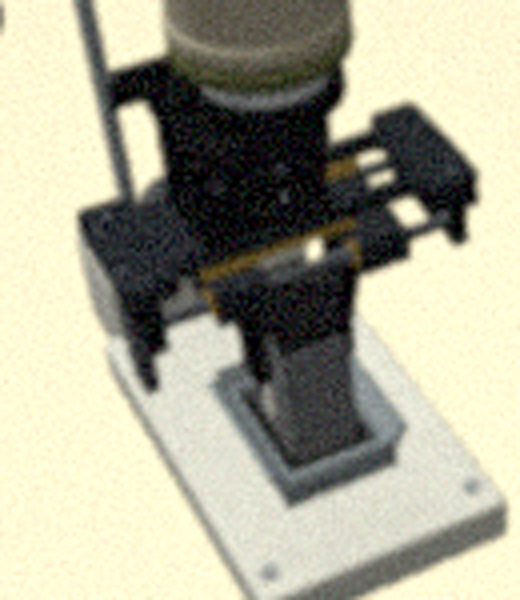

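Emit:
move_arm([
  [0,0,0.001,0],
  [0,0,0.002,0],
  [0,0,0.003,0],
  [0,0,0.003,0],
  [0,0,0.003,0],
])

```text
time: 9.7
ee_pos: [0.516, 0.1003, 0.0907]
eef_rot: [0.709, 0.706, 0.0, 0.0]
ft_force: [-0.4, -0.6, 4.4]
width: 0.04
```

Emit:
move_arm([
  [0,0,0,0],
  [0,0,0,0],
  [0,0,0,0],
  [0,0,0,0],
  [0,0,0,0],
  [0,0,0,0],
], claw=1)

```text
time: 10.3
ee_pos: [0.5158, 0.1002, 0.0905]
eef_rot: [0.709, 0.706, 0.0, -0.0]
ft_force: [0.7, -0.6, 0.1]
width: 0.0798
```

```bash
python3 - <<'E'
from h import *
plan(None,0)
p,d=imaging.camera("side"); np.savez("side5.npz",p=p,d=d); crop(p,150,80,130,150,4,"pics/side5.png")
E
```

```text
t 10.3 tcp [0.5158 0.1002 0.0905] jaw -0.23 zaxis [-0.  0. -1.] F [ 0.7 -0.6  0.1] w 0.0798 j [-0.68  0.24  0.45  1.9  -0.12  1.03 -0.18]
```

View pics/side5.png

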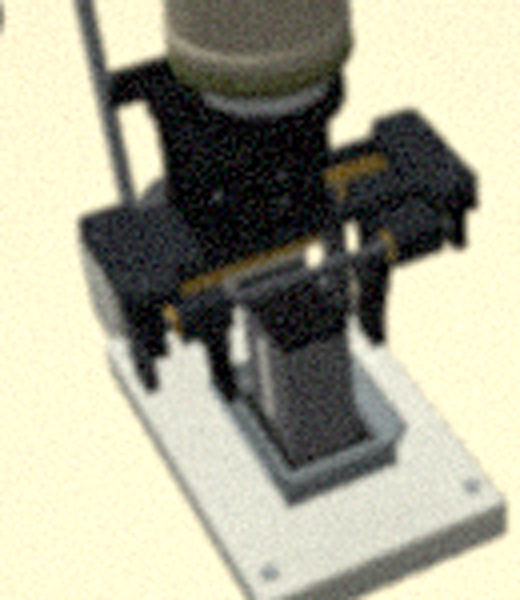

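Emit:
move_arm([
  [0,0,-0.005,0],
  [0,0,-0.015,0],
  [0,0,-0.03,0],
  [0,0,-0.05,0],
  [0,0,-0.075,0],
  [0,0,-0.105,0],
  [0,0,-0.14,0],
  [0,0,-0.175,0],
  [0,0,-0.21,0],
  [0,0,-0.245,0],
  [0,0,-0.275,0],
  [0,0,-0.3,0],
  [0,0,-0.315,0],
  [0,0,-0.32,0],
  [0,0,-0.32,0],
])

```text
time: 11.85
ee_pos: [0.5159, 0.1, 0.4112]
eef_rot: [0.709, 0.706, 0.001, 0.0]
ft_force: [-0.3, 0.1, 0.3]
width: 0.0872
```

```bash
python3 - <<'E'
from h import *
plan([.516,.275,.41],-0.2)
for n in ("side","top"):
    p,d=imaging.camera(n); np.savez(f"{n}6.npz",p=p,d=d)
    crop(p,*((130,30,180,210,3) if n=="side" else (100,90,160,150,4)),f"pics/{n}6.png")
    if n=="side":
        C=cloud(n,d);P=C[30:200,130:310].reshape(-1,3)
        m=(P[:,2]>.285)&(P[:,2]<.33)&(P[:,1]>.15)&(P[:,1]<.25)&(P[:,0]>.4)&(P[:,0]<.65); q=P[m]; print("bar",m.sum(),q.mean(0),q.min(0),q.max(0))
        m=(P[:,2]>.11)&(P[:,2]<.15)&(P[:,1]>.05)&(P[:,1]<.15)&(P[:,0]>.45)&(P[:,0]<.57); q=P[m]; print("tank top z",np.percentile(q[:,2],[50,90,95]),cv2.minAreaRect((q[q[:,2]>.128][:,:2]*1000).astype(np.float32)))
E
```

```text
t 11.85 tcp [0.5159 0.1    0.4112] jaw -0.24 zaxis [ 0.001  0.    -1.   ] F [-0.3  0.1  0.3] w 0.0872 j [-0.72  0.07  0.47  1.39 -0.03  1.69 -0.25]
shift [ 0.175  -0.0006  0.0013] roll -0.0008
bar 601 [0.51231934 0.19526871 0.30204208] [0.4500029  0.18937396 0.28509573] [0.57956227 0.20686311 0.30960455]
tank top z [0.13288999 0.13455562 0.13507451] ((513.821044921875, 100.08087158203125), (62.918209075927734, 40.35982131958008), 88.94456481933594)
```

View pics/side6.png

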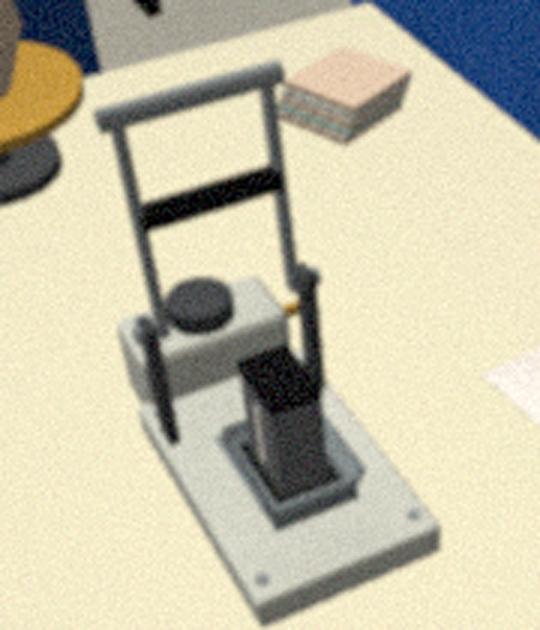

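Emit:
move_arm([
  [0.01,0,0,0],
  [0.03,0,0,0],
  [0.055,0,0,0],
  [0.085,0,0,0],
  [0.115,0,0,0],
  [0.135,0,0,0],
  [0.148,0,0,0],
  [0.154,0,0,0],
  [0.155,0,0,0],
  [0.155,0,0.01,0],
  [0.155,0,0.03,0],
  [0.155,0,0.055,0],
  [0.155,0,0.08,0],
  [0.155,0,0.1,0],
  [0.155,0,0.115,0],
  [0.155,0,0.125,0],
  [0.155,0,0.13,0],
  [0.155,0,0.13,0],
], claw=-1)

```text
time: 13.75
ee_pos: [0.5164, 0.2547, 0.2803]
eef_rot: [0.709, 0.705, -0.0, -0.0]
ft_force: [-0.1, 0.4, 0.4]
width: 0.0003
```

```bash
python3 - <<'E'
from h import *
plan([.516,.217,.28],-0.2)
for n in ("side","top"):
    p,d=imaging.camera(n); np.savez(f"{n}7.npz",p=p,d=d)
    crop(p,*((110,10,180,210,3) if n=="side" else (60,90,180,150,4)),f"pics/{n}7.png")
E
```

```text
t 13.75 tcp [0.5164 0.2547 0.2803] jaw -0.26 zaxis [-0. -0. -1.] F [-0.1  0.4  0.4] w 0.0003 j [-0.85  0.2   0.37  1.52 -0.07  1.43 -0.48]
shift [-0.0377 -0.0003  0.0003] roll -0.0011
```

View pics/side7.png

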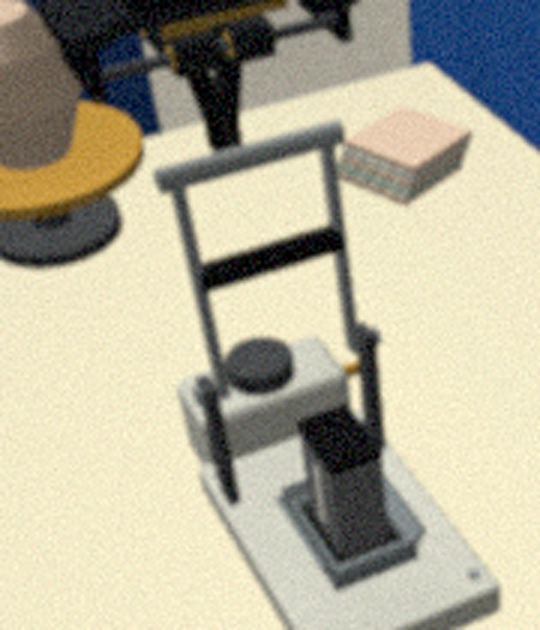

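View pics/top7.png

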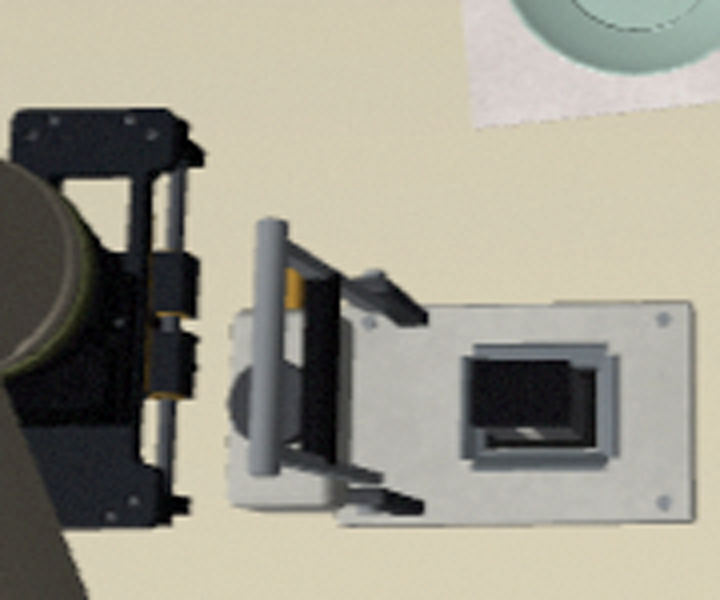

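Emit:
move_arm([
  [-0.008,0,0,0],
  [-0.018,0,0,0],
  [-0.028,0,0,0],
  [-0.036,0,0,0],
  [-0.044,0,0,0],
  [-0.052,0,0,0],
  [-0.06,0,0,0],
  [-0.068,0,0.001,0],
  [-0.076,0,0.002,0],
  [-0.084,0,0.004,0],
  [-0.092,0,0.006,0],
  [-0.1,0,0.008,0],
  [-0.107,0,0.011,0],
  [-0.107,0,0.011,0],
])

```text
time: 15.25
ee_pos: [0.5159, 0.1465, 0.2689]
eef_rot: [0.709, 0.705, -0.001, 0.0]
ft_force: [-0.2, 0.6, -0.3]
width: 0.0008
```

```bash
python3 - <<'E'
from h import *
plan([.516,.087,.228],-0.2)
p,d=imaging.camera("side"); np.savez("side8.npz",p=p,d=d); crop(p,110,10,180,210,3,"pics/side8.png")
E
```

```text
t 15.25 tcp [0.5159 0.1465 0.2689] jaw -0.33 zaxis [-0.001 -0.001 -1.   ] F [-0.2  0.6 -0.3] w 0.0008 j [-0.76  0.11  0.43  1.65 -0.05  1.4  -0.33]
shift [-0.0595  0.0005  0.041 ] roll -0.0022
```

View pics/side8.png

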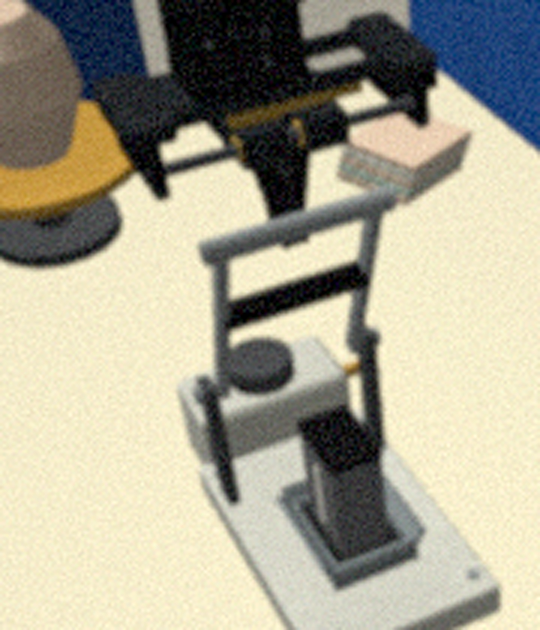

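Emit:
move_arm([
  [-0.006,0,0.003,0],
  [-0.012,0,0.006,0],
  [-0.018,0,0.009,0],
  [-0.024,0,0.012,0],
  [-0.03,0,0.015,0],
  [-0.036,0,0.019,0],
  [-0.042,0,0.024,0],
  [-0.048,0,0.029,0],
  [-0.054,0,0.035,0],
  [-0.059,0,0.041,0],
  [-0.064,0,0.046,0],
  [-0.069,0,0.051,0],
  [-0.069,0,0.051,0],
])

```text
time: 16.6
ee_pos: [0.5154, 0.0787, 0.2176]
eef_rot: [0.709, 0.706, -0.0, -0.0]
ft_force: [-0.5, -0.1, -0.4]
width: 0.0005
```

```bash
python3 - <<'E'
from h import *
plan([.516,.13,.33],-0.2)
p,d=imaging.camera("side"); np.savez("side9.npz",p=p,d=d); crop(p,110,10,180,210,3,"pics/side9.png")
C=cloud("side",d);P=C[30:200,130:310].reshape(-1,3)
m=(P[:,2]>.2)&(P[:,2]<.275)&(P[:,1]>.0)&(P[:,1]<.12)&((abs(P[:,0]-.514)>.035))&(abs(P[:,0]-.514)<.065); q=P[m]; print("bar",m.sum(),np.median(q,0),q.min(0),q.max(0))
E
```

```text
t 16.6 tcp [0.5154 0.0787 0.2176] jaw -0.25 zaxis [-0.001 -0.    -1.   ] F [-0.5 -0.1 -0.4] w 0.0005 j [-0.68  0.1   0.48  1.76 -0.05  1.29 -0.2 ]
shift [ 0.0513  0.0003 -0.1124] roll -0.0009
bar 295 [0.47443423 0.05393691 0.23958002] [0.45007904 0.04875942 0.2000405 ] [0.57863662 0.11993235 0.24469888]
```

View pics/side9.png

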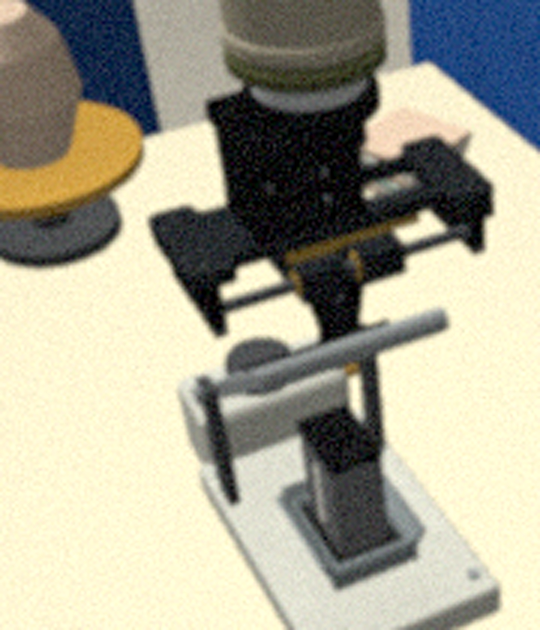

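Emit:
move_arm([
  [0.004,0,-0.002,0],
  [0.007,0,-0.006,0],
  [0.009,0,-0.014,0],
  [0.01,0,-0.025,0],
  [0.01,0,-0.038,0],
  [0.01,0,-0.05,0],
  [0.01,0,-0.058,0],
  [0.007,0,-0.06,0],
  [0,0,-0.06,0],
  [-0.01,0,-0.06,0],
  [-0.017,0,-0.06,0],
  [-0.02,0,-0.06,0],
  [-0.021,0,-0.058,0],
  [-0.021,0,-0.052,0],
  [-0.021,0,-0.045,0],
  [-0.021,0,-0.045,0],
])

```text
time: 18.25
ee_pos: [0.5151, 0.0584, 0.2621]
eef_rot: [0.708, 0.706, -0.001, -0.0]
ft_force: [0.0, 0.1, 0.1]
width: 0.0005
```

```bash
python3 - <<'E'
from h import *
plan([.516,.0452,.223],-0.2)
p,d=imaging.camera("side"); np.savez("side10.npz",p=p,d=d); crop(p,140,50,130,150,4,"pics/side10.png")
E
```

```text
t 18.25 tcp [0.5151 0.0584 0.2621] jaw -0.2 zaxis [-0.002 -0.001 -1.   ] F [0.  0.1 0.1] w 0.0005 j [-0.67  0.07  0.5   1.7  -0.03  1.38 -0.17]
shift [-0.0132  0.0011  0.0391] roll 0.0
```

View pics/side10.png

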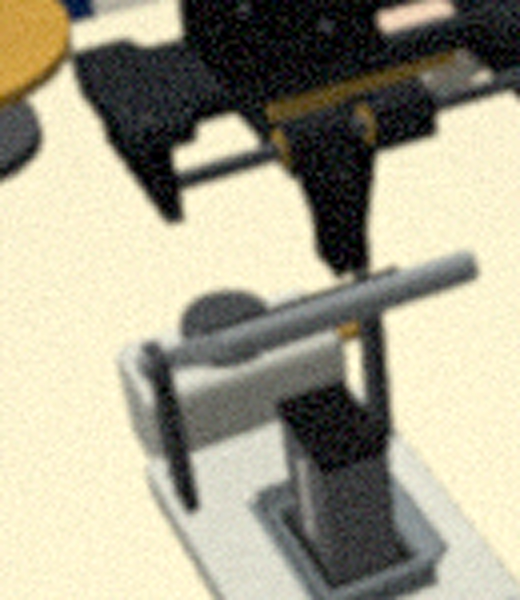

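Emit:
move_arm([
  [0,0,0.006,0],
  [0,0,0.012,0],
  [-0.001,0,0.018,0],
  [-0.004,0,0.024,0],
  [-0.008,0,0.03,0],
  [-0.011,0,0.036,0],
  [-0.014,0,0.042,0],
  [-0.017,0,0.048,0],
  [-0.02,0,0.054,0],
  [-0.022,0,0.06,0],
  [-0.025,0,0.066,0],
  [-0.026,0,0.07,0],
  [-0.026,0,0.07,0],
])

```text
time: 19.6
ee_pos: [0.5151, 0.0323, 0.1927]
eef_rot: [0.708, 0.706, -0.0, -0.001]
ft_force: [0.3, -0.3, 0.3]
width: 0.0004
```

```bash
python3 - <<'E'
from h import *
plan([.516,.025,.144],-0.2)
p,d=imaging.camera("side"); np.savez("side11.npz",p=p,d=d); crop(p,140,70,140,150,4,"pics/side11.png")
E
```

```text
t 19.6 tcp [0.5151 0.0323 0.1927] jaw -0.22 zaxis [-0.001  0.    -1.   ] F [ 0.3 -0.3  0.3] w 0.0004 j [-0.63  0.11  0.52  1.81 -0.06  1.24 -0.1 ]
shift [-0.0073  0.001   0.0487] roll -0.0004
```

View pics/side11.png

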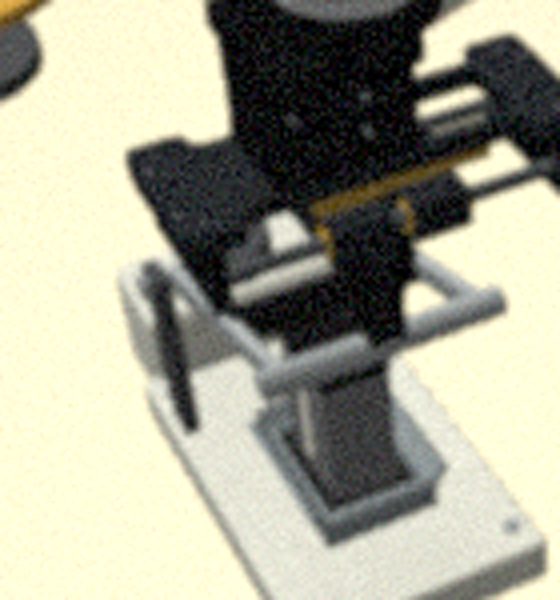

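Emit:
move_arm([
  [-0.001,0,0.004,0],
  [-0.002,0,0.009,0],
  [-0.003,0,0.014,0],
  [-0.004,0,0.019,0],
  [-0.005,0,0.024,0],
  [-0.006,0,0.029,0],
  [-0.006,0,0.034,0],
  [-0.007,0,0.038,0],
  [-0.007,0,0.042,0],
  [-0.007,0,0.045,0],
  [-0.007,0,0.045,0],
])

```text
time: 20.75
ee_pos: [0.5154, 0.0251, 0.1482]
eef_rot: [0.709, 0.706, -0.0, -0.0]
ft_force: [-0.3, 0.9, -0.1]
width: 0.0006
```

Emit:
move_arm([
  [0,0,0.002,0],
  [0,0,0.004,0],
  [0,0,0.006,0],
  [0,0,0.006,0],
])

```text
time: 21.15
ee_pos: [0.5157, 0.0251, 0.1439]
eef_rot: [0.709, 0.706, 0.0, -0.0]
ft_force: [-7.4, -2.7, 19.4]
width: 0.0008
```

Emit:
move_arm([
  [0,0,0.001,0],
  [0,0,0.001,0],
  [0,0,0.001,0],
])

```text
time: 21.45
ee_pos: [0.5157, 0.0251, 0.1436]
eef_rot: [0.709, 0.706, 0.001, -0.0]
ft_force: [-12.0, -2.5, 27.0]
width: 0.0003
```

```bash
python3 - <<'E'
from h import *
plan(None,0)
p,d=imaging.camera("side"); np.savez("side12.npz",p=p,d=d); crop(p,140,70,140,150,4,"pics/side12.png")
E
```

```text
t 21.45 tcp [0.5157 0.0251 0.1436] jaw -0.25 zaxis [ 0.     0.001 -1.   ] F [-12.   -2.5  27. ] w 0.0003 j [-0.61  0.16  0.52  1.87 -0.09  1.13 -0.06]
```

View pics/side12.png

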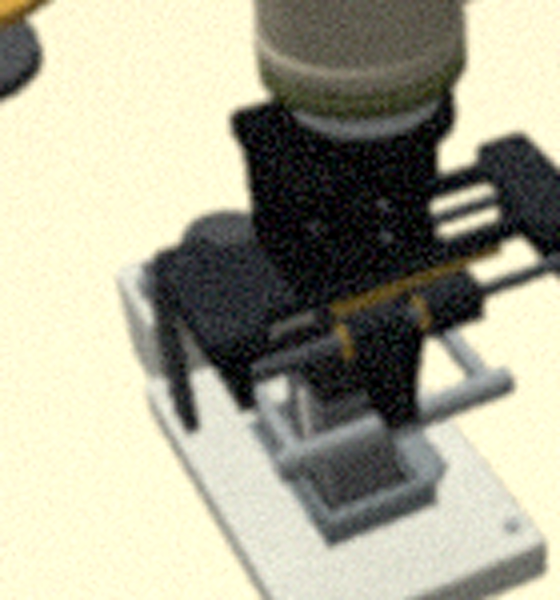

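Hard stop: +8 N for 0.3 mm at the predicted closed height (0.144 m). I now raise the tool straight up, away from the clamp, and look.

Emit:
move_arm([
  [0,0,-0.003,0],
  [0,0,-0.008,0],
  [0,0,-0.02,0],
  [0,0,-0.04,0],
  [0,0,-0.065,0],
  [0,0,-0.095,0],
  [0,0,-0.125,0],
  [-0.01,0,-0.155,0],
  [-0.03,0,-0.185,0],
  [-0.055,0,-0.21,0],
  [-0.085,0,-0.225,0],
  [-0.115,0,-0.235,0],
  [-0.145,0,-0.24,0],
  [-0.17,0,-0.24,0],
  [-0.185,0,-0.24,0],
  [-0.19,0,-0.24,0],
  [-0.19,0,-0.24,0],
])

```text
time: 23.2
ee_pos: [0.5147, -0.165, 0.3817]
eef_rot: [0.709, 0.705, 0.0, -0.0]
ft_force: [0.8, 0.6, -0.6]
width: 0.0002
```

```bash
python3 - <<'E'
from h import *
plan(None,0)
for n in ("side","top"):
    p,d=imaging.camera(n); np.savez(f"{n}13.npz",p=p,d=d)
    crop(p,*((140,70,140,150,4) if n=="side" else (100,120,160,120,4)),f"pics/{n}13.png")
    C=cloud(n,d)
    P=(C[70:220,140:280] if n=="side" else C[120:240,100:260]).reshape(-1,3)
    sel=lambda x0,x1,y0,y1,z0,z1:P[(P[:,0]>x0)&(P[:,0]<x1)&(P[:,1]>y0)&(P[:,1]<y1)&(P[:,2]>z0)&(P[:,2]<z1)]
    q=sel(.455,.575,.01,.045,.1,.2); print(n,"bar",len(q),np.median(q,0).round(4),"zmax",np.percentile(q[:,2],95).round(4),"y",np.percentile(q[:,1],[3,97]).round(4))
    q=sel(.5,.53,.07,.085,.09,.2); print("lid front",len(q),np.percentile(q[:,2],[50,90]).round(4))
    q=sel(.5,.53,.115,.127,.09,.2); print("lid back",len(q),np.percentile(q[:,2],[50,90]).round(4) if len(q) else "")
    for y0 in (.04,.07,.1,.13,.16):
        q=sel(.455,.472,y0,y0+.03,.11,.2); print("rail",y0,len(q),np.percentile(q[:,2],[50,90]).round(4) if len(q) else "")
E
```

```text
t 23.2 tcp [ 0.5147 -0.165   0.3817] jaw -0.28 zaxis [ 0.  0. -1.] F [ 0.8  0.6 -0.6] w 0.0002 j [-0.41  0.11  0.71  1.43 -0.07  1.63  0.29]
side bar 503 [0.5128 0.0204 0.1413] zmax 0.144 y [0.0165 0.0412]
lid front 176 [0.1203 0.1266]
lid back 2 [0.1258 0.126 ]
rail 0.04 57 [0.1417 0.143 ]
rail 0.07 79 [0.1416 0.1446]
rail 0.1 54 [0.142  0.1444]
rail 0.13 47 [0.1417 0.143 ]
rail 0.16 50 [0.1419 0.1437]
top bar 379 [0.5138 0.0275 0.1424] zmax 0.1455 y [0.0205 0.0419]
lid front 75 [0.1249 0.1283]
lid back 53 [0.1263 0.1288]
rail 0.04 48 [0.1427 0.1448]
rail 0.07 56 [0.143  0.1458]
rail 0.1 46 [0.1428 0.1457]
rail 0.13 39 [0.1429 0.1449]
rail 0.16 45 [0.1426 0.1446]
```

View pics/side13.png

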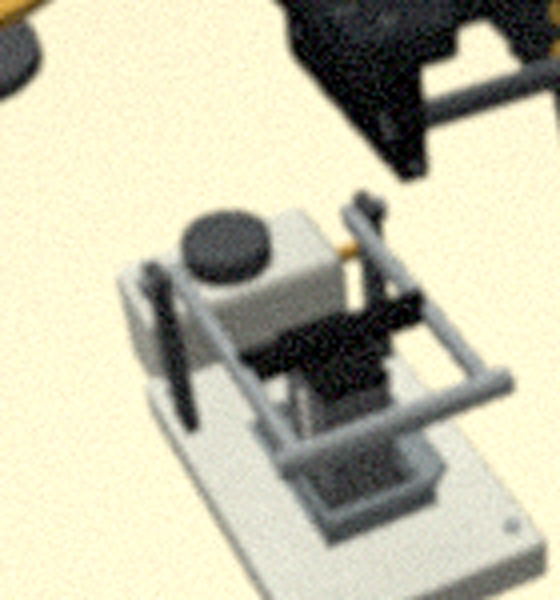

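View pics/top13.png

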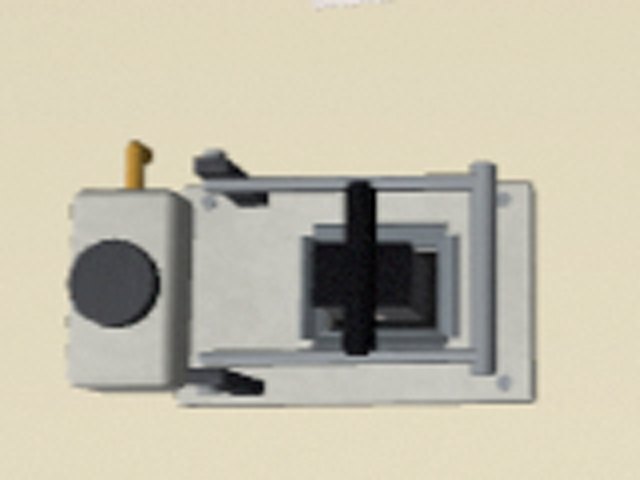

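The clamp is level: the rails read a uniform 142–143 mm along their whole length. The lid is at 126 mm, which is 36 + 90, so the tank is fully home. The arm is clear, so I'm handing the job in.

```bash
python3 -c "
from bench import r
print(r.close_job())"
```

```text
the job is handed in; nothing more can be done
None
```

The slim tank is loaded in the pump's dock, clamped fully down, and the job is handed in at about 23.3 s of the 58 s allowed; no verdict was reported.

**What I did:**
1. I gripped the tank across its 40 mm width, turned it to line up with the pocket, and stood it on the sprung floor. Its lid was then at about 134 mm, as expected.
2. I pushed the handle over from its outer side with closed fingers, then pressed it down from above until it hit its stop. The last millimetre commanded moved the handle only 0.3 mm while the force rose from 19 to 27 N.

**Last checks, with the arm clear of the pump:**
- **Clamp:** both cameras show the rails level, with their tops at about 142–143 mm from hinge to handle, so it stayed closed.
- **Tank:** it stands upright, and the top camera puts the lid at about 126 mm. That is the fully home height, 8 mm lower than before clamping.
- **Robot:** the wrist force is near zero, the gripper is empty, and it is well away from everything.

**Disagreement and unverified points:** the two cameras differed by 2–3 mm horizontally, so I used their mean. No check failed. During the final press there was also a sideways force of about 12 N on the fingers, which was gone once I let go. I only read forces at the end of each move, so any brief peaks in between were not seen.

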